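Shift a row of weighed crucibles to the furnace carrier in the same order

TASK

Move the four weighed crucibles from the wooden block into the four holes of the steel furnace carrier and keep their order: they bear no marks, so their place in the row is the only record of which sample is in which. The crucible nearest the block's grip knob goes into the hole nearest the carrier's pull loop, the next one into the next hole, and so on to the far end. Keep them upright, seat each one on the carrier's floor plate, and leave the spatula, the beaker and the tweezers where they lie.

Things in the scene. Friction and masses are not known exactly. Their poses are not given: they have to be found in the camera images.
- crucible_1: White porcelain crucible, an open cup, 42 mm high, 36 mm across the rim, 34 mm at 26 mm above the foot, 22 mm across the flat foot, wall 2 mm, 45 g. All four are alike and unmarked: this one stands at the start nearest to the grip knob of the wooden block. Origin: centre of the foot's underside, z up the axis (its yaw means nothing).
- crucible_2: White porcelain crucible, an open cup, 42 mm high, 36 mm across the rim, 34 mm at 26 mm above the foot, 22 mm across the flat foot, wall 2 mm, 45 g. All four are alike and unmarked: this one stands at the start second from the grip knob of the wooden block. Origin: centre of the foot's underside, z up the axis (its yaw means nothing).
- crucible_3: White porcelain crucible, an open cup, 42 mm high, 36 mm across the rim, 34 mm at 26 mm above the foot, 22 mm across the flat foot, wall 2 mm, 45 g. All four are alike and unmarked: this one stands at the start third from the grip knob of the wooden block. Origin: centre of the foot's underside, z up the axis (its yaw means nothing).
- crucible_4: White porcelain crucible, an open cup, 42 mm high, 36 mm across the rim, 34 mm at 26 mm above the foot, 22 mm across the flat foot, wall 2 mm, 45 g. All four are alike and unmarked: this one stands at the start farthest from the grip knob of the wooden block. Origin: centre of the foot's underside, z up the axis (its yaw means nothing).
- block: Beech block, loose, 0.45 kg, x -100 to +118 mm, 60 mm wide, 30 mm high. Its wooden grip knob (18 mm across, top 58 mm high) stands at x = +104 mm. Four pockets 40 mm across, 13 mm deep at x = +72, +24, -24, -72 mm, y = 0; crucibles stand in them, feet at 17 mm, 29 mm proud. Origin: underside, below the row's middle; x along the row to the knob, z up. Stands at any yaw.
- carrier: Steel carrier, loose, 0.8 kg, x -100 to +118 mm, 60 mm wide: floor plate (top at z 9 mm) and above it a deck (top at z 22 mm) with four holes 40 mm across at x = +72, +24, -24, -72 mm, y = 0; empty at the start. Wire pull loop, 36 mm wide, top 57 mm, at x = +104 mm; corner nuts to 26 mm. Origin: underside, below the row's middle; x along the row to the loop, z up. Any yaw.
- spatula_a: Steel laboratory spatula, a bystander, loose, 216 mm long, 13 mm wide, 9 mm high, lying on the worktop between the two holders. Origin: the middle of its underside; y along its length.
- beaker_a: Clear empty beaker, a bystander, loose, 54 mm across, 70 mm high. Origin: centre of its underside.
- tweezers_a: Fine steel tweezers, a bystander, loose, 127 mm long, 16 mm wide, 8 mm high, lying on the worktop to the left of the holders. Origin: the middle of its underside; y along its length.
Not all that is in view belongs to the job. Leave any red look-alike of the crucible_4 alone.

How it is judged:
By the outcome, as a careful person would: the job done as asked, in the order asked, and still so for the second after the job is handed in, with the robot touching nothing.
It also fails if it takes over 112 s, if anything falls off the work surface, if the arm or the gripper's body presses on something with over 40 N, if the wrist force passes 120 N, or if a joint passes its speed limit or range.

ROBOT

A 6-joint arm with a two-finger parallel gripper is mounted at the origin on a cart in front of the work surface, level with it; the furniture and walls round the work are solid. World frame = base frame: x ahead of the robot, y to its left, z up, the work surface at z = 0. Lengths are in mm, angles in rad, forces in N, time in s.
With the tool pointing down it reaches from about 350 to 975 mm from the base axis. Payload 7.1 kg.
Tool frame: the origin (TCP) lies at the very end of the fingers, on their centre line; the grasp point (between the pads) lies 19 mm behind it (ctrl.pinch_z is the z of the grasp point in the tool frame, in mm); z points along the fingers, y is the direction in which the jaws open and shut (so a half turn about z gives the same grasp; the last joint's range is limited). The gripper opens to 88 mm and grips with 3 to 60 N. Pads are 20 mm wide; open, the fingers measure 115 mm over their backs; the gripper's body (75 mm by 178 mm) begins 61 mm behind the grasp point.
Start: joints at [-1.154, 0.423, 1.63, -0, 1.089, -0.019], TCP at [263.85, -566.558, 222.675] pointing down, gripper open.
Joint ranges: [-3, 3], [-0.9, 2.11], [0.09, 2.58], [-1.31, 4.45], [0.11, 2.69], [-2.54, 2.54]. Speed limits (rad/s): [2.39, 2.39, 3.01, 3.14, 3.14, 3.14].

INTERFACE

Orientations are given as a rotation vector (axis times angle).
In Python, from workcell import get_obs, optics, ctrl gives the robot as it stands.
- The arm moves only by the shell command python3 -m jog 'ROWS'. ROWS is a JSON object of lists of equal length, an entry for each row: "delta_rot": the turn, a rotation vector about the tool's x, y, z in rad, a list of three; "translation": the shift along the tool's x, y, z in mm, a list of three; "hand": the opening, from -1 (shut) to 1 (fully open). In form: {"delta_rot": [[rx, ry, rz], ...], "translation": [[x, y, z], ...], "hand": [hand, ...]}. A call has 1 to 5 rows; each row is the pose to reach, as a shift and turn from the pose commanded when the call began, along the tool's axes at that moment; what a row does not reach only later rows make up. A row lasts 1/10 s, in which the tool goes at most 50 mm and 8.59 degrees, less where a joint would pass 70% of its speed; a pose out of reach is approached as far as the arm can. A call with a gripper value outside its range is refused whole. The fingers move at their own pace and stop on an object; the grip force is fixed at half the most. Time passes only in rows, so rows that repeat a pose let the fingers close. It gives the time, the measured TCP pose, the force and the opening at its end, in the units of the state.
- get_obs(): the state, without advancing time (a new reading comes with each control period).
- optics.get_image(name): name is "side" or "top" or "wrist"; returns the picture (480x640x3 uint8, red, green, blue); there is no depth.
- optics.calibration(name): a dict with "intrinsics" (3x3 intrinsics, pixels), "k1" (the pictures are not rectified: a ray, as slopes to the right and down, at radius r is drawn at 1 + k1 r^2 times it, then the intrinsics apply), "cam_to_world" (4x4, takes a point from camera to world coordinates). Camera axes: x right, y up, looking along -z (the intrinsics and any distortion apply to the point x, -y, -z); pixel columns grow to the right and rows downward; lengths in mm; the calibration is good to about 2 mm. A picture is of the moment at which its call begins: read the wrist's pose just before it. calibration takes no time and is no camera call; for the wrist camera it gives the pose at the moment of the call.
- ctrl.close_job(): hands the job in, once; it reports no verdict.
The state is a dict: "t": time; "qpos": joint angles; "qvel": joint speeds; "joint_torque": joint torques, N m; "ee_pos": TCP position; "orientation": TCP orientation; "ft_force": force on the tool from outside, world axes, zero at the start; "moment": the same for the moment, N m; "width": finger opening in mm.
Only numpy, scipy, OpenCV 4.12 (cv2) and the standard library are available. Lean on these libraries where they do the work, as an engineer would, in place of code of your own. Each camera call takes 0.05 s, during which the arm holds its last target. There are 200 camera calls.

## Working session

There is one attempt and no reset: what is moved stays moved. The work goes in short steps, Python scripts to look and compute and a shell command to move; the robot and the scene stay as the last step left them, time stands still between calls to the robot, and variables do not carry over. Pictures are saved under pics/ and viewed, about 12 in all and at most 16, crops included, and the job is handed in when it is done.

```bash
mkdir -p pics
python3 - <<'E'
from workcell import get_obs, optics, ctrl
import cv2
o=get_obs(); print(o['t'],o['ee_pos'],o['orientation'],o['width'],ctrl.pinch_z)
for n in ("top","side"):
    im=optics.get_image(n); cv2.imwrite(f"pics/{n}0.png",im[:,:,::-1]); c=optics.calibration(n); print(n,c)
E
```

```text
0.0 [ 263.64178022 -566.05200387  221.91500938] [-3.06584848e+00 -6.78843612e-01  4.59650611e-04] 87.88651000924116 -18.700000000000003
top {'intrinsics': array([[497.31263774,   0.        , 319.59520507],
       [  0.        , 497.31263774, 241.3281322 ],
       [  0.        ,   0.        ,   1.        ]]), 'k1': 0.0422777322944751, 'cam_to_world': array([[-8.66783715e-03,  9.96870644e-01, -7.85734584e-02,
         4.80033362e+02],
       [-9.99754147e-01, -1.02429365e-02, -1.96653760e-02,
         1.57976599e+01],
       [-2.04086590e-02,  7.83836847e-02,  9.96714345e-01,
         1.13618049e+03],
       [ 0.00000000e+00,  0.00000000e+00,  0.00000000e+00,
         1.00000000e+00]])}
side {'intrinsics': array([[472.44302667,   0.        , 310.15305495],
       [  0.        , 472.44302667, 237.25528212],
       [  0.        ,   0.        ,   1.        ]]), 'k1': 0.005331548007481747, 'cam_to_world': array([[ 7.98701742e-01,  5.21952435e-01, -2.99401376e-01,
         2.70546878e+02],
       [-6.01643277e-01,  6.84410419e-01, -4.11834610e-01,
        -3.98188024e+02],
       [-1.00446562e-02,  5.09065845e-01,  8.60668967e-01,
         9.03987817e+02],
       [ 0.00000000e+00,  0.00000000e+00,  0.00000000e+00,
         1.00000000e+00]])}
```

View pics/top0.png

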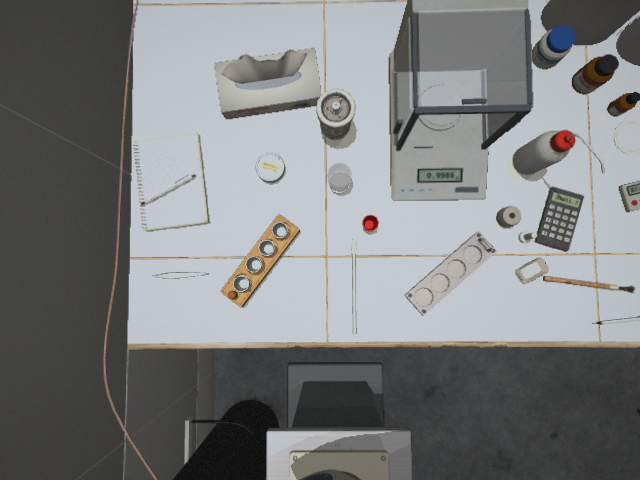

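View pics/side0.png

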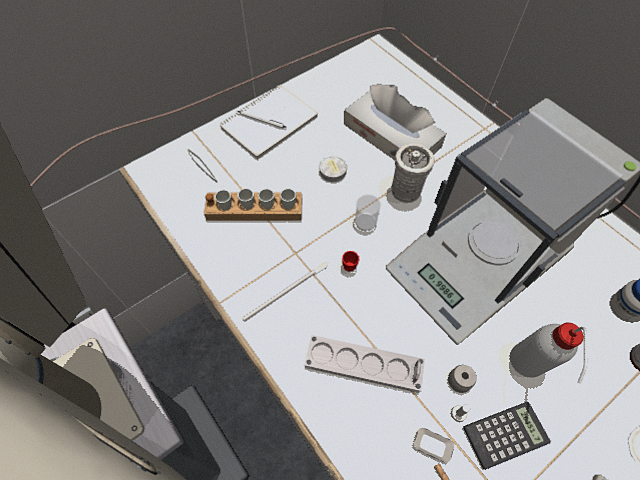

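Candidates in top view: white crucibles in the block at (243,284), (255,265), (268,249) and (281,231), with the knob at (233,295). Not wanted: the red cup (370,223), the grey ring (509,216) and the tin (270,166). The carrier's loop is at (486,241). Next I'll enlarge block and carrier in both views.

```bash
cat > h.py <<'E'
import numpy as np, cv2
from scipy.spatial.transform import Rotation as R
from workcell import get_obs, optics, ctrl
def ray(c,uv):
    K=c['intrinsics']; d=np.array([(uv[0]-K[0,2])/K[0,0],(uv[1]-K[1,2])/K[1,1]]); s=d.copy()
    for _ in range(20): s=d/(1+c['k1']*(s@s))
    T=c['cam_to_world']; return T[:3,3],T[:3,:3]@np.array([s[0],-s[1],-1])
def at(c,uv,z):
    o,d=ray(c,uv); return o+d*(z-o[2])/d[2]
def tri(c1,p1,c2,p2):
    o1,d1=ray(c1,p1);o2,d2=ray(c2,p2)
    s=np.linalg.lstsq(np.c_[d1,-d2],o2-o1,rcond=None)[0]
    a,b=o1+s[0]*d1,o2+s[1]*d2; return (a+b)/2,np.linalg.norm(a-b)
def proj(c,P):
    T=c['cam_to_world']; q=T[:3,:3].T@(np.asarray(P)-T[:3,3]); s=np.array([q[0],-q[1]])/-q[2]
    s=s*(1+c['k1']*(s@s)); K=c['intrinsics']; return s*K[0,0]+K[:2,2]
def totool(dw,o=None):
    o=o or get_obs(); return R.from_rotvec(o['orientation']).inv().apply(dw)
E
python3 - <<'E'
import cv2,numpy as np
t=cv2.imread('pics/top0.png');s=cv2.imread('pics/side0.png')
f=lambda im,x,y:cv2.resize(im[y:y+100,x:x+130],None,fx=3,fy=3,interpolation=cv2.INTER_CUBIC)
cv2.imwrite('pics/z.png',np.vstack([np.hstack([f(t,200,210),f(t,395,225)]),np.hstack([f(s,190,155),f(s,300,315)])]))
E
```

```text
(no output)
```

View pics/z.png

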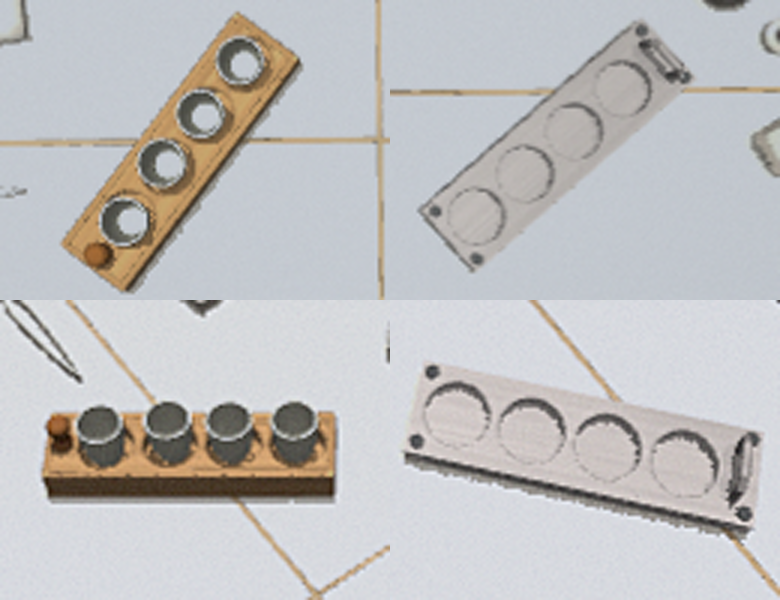

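Run:
```python
from h import *
ct,cs=optics.calibration('top'),optics.calibration('side')
T=np.array([(125,221),(164,164),(203,113),(242,61)])/3+[200,210]
S=np.array([(101,123),(167,118),(229,118),(296,117)])/3+[190,155]
HT=np.array([(623,88),(574,132),(525,173),(477,216)])
HT=(HT-[390,0])/3+[395,225]
HS=(np.array([(684,464),(607,448),(532,433),(457,414)])-[390,300])/3+[300,315]
for n,A,B,z in(('cr',T,S,59),('hole',HT,HS,22)):
    P=[]
    for a,b in zip(A,B):
        p,e=tri(ct,a,cs,b); print(n,p.round(1),'gap',e.round(1),'top@z',at(ct,a,z).round(1),'side@z',at(cs,b,z).round(1))
        P.append(at(ct,a,z)[:2])
    P=np.array(P); d=P[0]-P[3]; print('mid',P.mean(0),'yaw',np.arctan2(d[1],d[0]),'len',np.hypot(*d))
o=get_obs(); print(R.from_rotvec(o['orientation']).as_matrix().round(3))
c=optics.calibration('wrist'); M=R.from_rotvec(o['orientation']); print(c['intrinsics'],c['k1'],M.inv().apply(c['cam_to_world'][:3,3]-o['ee_pos']),(M.inv().as_matrix()@c['cam_to_world'][:3,:3]).round(3))
```

```text
cr [475.8 205.9  58.9] gap 2.2 top@z [474.8 206.4  59. ] side@z [476.8 205.4  59. ]
cr [516.1 177.5  62.7] gap 1.3 top@z [515.6 178.4  59. ] side@z [517.7 179.8  59. ]
cr [552.2 149.5  63.2] gap 0.5 top@z [552.3 150.1  59. ] side@z [553.8 152.1  59. ]
cr [590.5 120.7  63.7] gap 2.5 top@z [589.9 121.7  59. ] side@z [593.4 123.   59. ]
mid [533.15047245 164.14708488] yaw 2.506893236175476 len 142.84347940599054
hole [ 535.7 -302.7   19.5] gap 0.5 top@z [ 535.4 -301.9   22. ] side@z [ 535.2 -303.1   22. ]
hole [ 503.9 -266.1   19.3] gap 1.5 top@z [ 503.2 -265.1   22. ] side@z [ 503.8 -266.9   22. ]
hole [ 473.6 -230.    15.5] gap 1.0 top@z [ 473.2 -228.3   22. ] side@z [ 472.5 -231.4   22. ]
hole [ 442.3 -192.9   20.3] gap 1.1 top@z [ 441.9 -192.3   22. ] side@z [ 442.5 -193.5   22. ]
mid [ 488.42640152 -246.88456736] yaw -0.86440726645107 len 144.08519501859357
[[ 0.907  0.422 -0.001]
 [ 0.422 -0.907  0.001]
 [ 0.    -0.001 -1.   ]]
[[421.75734606   0.         306.92320682]
 [  0.         421.75734606 239.74848833]
 [  0.           0.           1.        ]] -0.08866047246214888 [  82.43251263   -1.12160765 -161.31918609] [[ 0.     0.954  0.3  ]
 [ 1.    -0.    -0.001]
 [-0.001  0.3   -0.954]]
```

```bash
cat >> h.py <<'E'
def need(p,yaw):
    "shift and turn in tool axes to bring TCP to p, pointing down with tool x at yaw"
    o=get_obs(); M=R.from_rotvec(o['orientation']); c,s=np.cos(yaw),np.sin(yaw)
    G=R.from_matrix([[c,s,0],[s,-c,0],[0,0,-1]])
    print('t',round(o['t'],2),'pos',o['ee_pos'].round(1),'w',round(o['width'],1),'F',o['ft_force'].round(1),'shift',M.inv().apply(np.array(p)-o['ee_pos']).round(1),'turn',(M.inv()*G).as_rotvec().round(3))
E
python3 -m jog '{"delta_rot":[[0,0,-2.07],[0,0,-2.07],[0,0,-2.07],[0,0,-2.07],[0,0,-2.07]],"translation":[[552,-548,52],[552,-548,52],[552,-548,52],[552,-548,52],[552,-548,52]],"hand":[1,1,1,1,1]}'
python3 -c "
from h import *
need([533,164,170],2.507)"
```

```text
t: 0.6
ee_pos: [350.2, -330.5, 205.7]
orientation: [-2.6, -1.763, -0.0]
ft_force: [0.4, -0.1, 0.1]
width: 88.0
t 0.6 pos [ 350.2 -330.5  205.7] w 88.0 F [ 0.4 -0.1  0.1] shift [527.1 -13.4  35.8] turn [-0.    -0.    -1.316]
```

```bash
python3 -m jog '{"delta_rot":[[0,0,-1.316],[0,0,-1.316],[0,0,-1.316],[0,0,-1.316],[0,0,-1.316]],"translation":[[527,-13,36],[527,-13,36],[527,-13,36],[527,-13,36],[527,-13,36]],"hand":[1,1,1,1,1]}' >/dev/null
python3 -c "
from h import *
need([533,164,170],2.507)"
```

```text
t 1.1 pos [438.3 -97.2 188.9] w 87.7 F [ 0.4 -1.  -0.4] shift [209.  183.   18.9] turn [ 0.     0.    -0.565]
```

```bash
python3 -m jog '{"delta_rot":[[0,0,-0.565],[0,0,-0.565],[0,0,-0.565],[0,0,-0.565],[0,0,-0.565]],"translation":[[209,183,19],[209,183,19],[209,183,19],[209,183,19],[209,183,19]],"hand":[1,1,1,1,1]}' >/dev/null
python3 -c "
from h import *
need([533,164,170],2.507)"
```

```text
t 1.6 pos [524.7 137.  171.6] w 87.9 F [-0. -1.  0.] shift [ 9.4 26.6  1.6] turn [-0.    -0.    -0.002]
```

```bash
python3 -m jog '{"delta_rot":[[0,0,0],[0,0,0],[0,0,0]],"translation":[[9,26,1],[9,26,1],[9,26,1]],"hand":[1,1,1]}' >/dev/null
python3 -c "
from h import *
need([533,164,170],2.507)
c=optics.calibration('wrist'); im=optics.get_image('wrist'); cv2.imwrite('pics/w1.png',im[:,:,::-1]); np.save('w1.npy',c,allow_pickle=True)
for p in ([474.8,206.4,59],[515.6,178.4,59],[552.3,150.1,59],[589.9,121.7,59]): print(proj(c,p).round(1))
"
```

```text
t 1.9 pos [532.3 161.2 170.3] w 87.6 F [ 0.  -0.9 -0.3] shift [1.1 2.7 0.3] turn [-0.001 -0.001 -0.005]
[310.1 126. ]
[312.7 202.8]
[311.2 268.3]
[310.5 328.5]
```

View pics/w1.png

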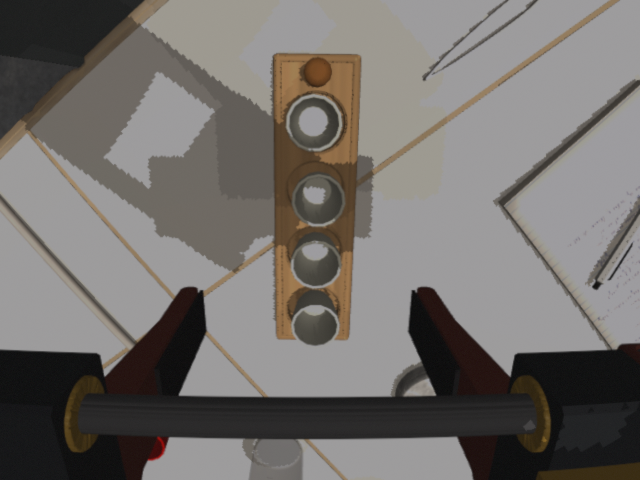

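Rims in the wrist view are at (315,122), (318,200), (316,263) and (316,325), with the knob at (317,71). So crucible 1 is the top one.

```bash
python3 -c "
from h import *
c=np.load('w1.npy',allow_pickle=True).item(); ct=optics.calibration('top')
T=np.array([(125,221),(164,164),(203,113),(242,61)])/3+[200,210]
W=[(315,122),(318,200),(316,263),(316,325)]
P=np.array([at(c,w,59) for w in W]); print(P.round(1))
for w,t in zip(W,T): print(tri(c,w,ct,t))
d=P[0]-P[3]; print(np.arctan2(d[1],d[0]),np.hypot(*d[:2]))
need([533,164,170],2.507); need([476,208,100],2.5)"
```

```text
[[474.7 210.3  59. ]
 [516.1 182.3  59. ]
 [551.1 155.1  59. ]
 [589.9 126.6  59. ]]
(array([475.084353  , 210.16191515,  38.24430857]), np.float64(0.7119874393388899))
(array([517.02631443, 180.58786196,  48.53020054]), np.float64(2.481050816284473))
(array([553.85872462, 152.15212314,  47.56359076]), np.float64(2.011447180527534))
(array([591.8184334 , 123.48370131,  52.02227147]), np.float64(3.2703266990638733))
2.5135747325247997 142.43159437022643
t 1.95 pos [532.2 160.4 170.5] w 87.9 F [-0.9  0.6 -0.6] shift [1.5 3.4 0.5] turn [-0.001 -0.001 -0.006]
t 1.95 pos [532.2 160.4 170.5] w 87.9 F [-0.9  0.6 -0.6] shift [73.4  4.7 70.5] turn [-0.001 -0.001  0.001]
```

```bash
python3 -m jog '{"delta_rot":[[0,0,0],[0,0,0],[0,0,0],[0,0,0],[0,0,0]],"translation":[[45,3,10],[73.6,4,45],[73.6,4,90],[73.6,4,100],[73.6,4,100]],"hand":[1,1,1,1,1]}' >/dev/null
python3 -c "
from h import *
need([475.5,207.7,33.5],2.508)
cv2.imwrite('pics/w2.png',optics.get_image('wrist')[:,:,::-1])"
```

```text
t 2.45 pos [475.4 206.7  70. ] w 88.1 F [-0.9  0.1  0.3] shift [ 0.4  1.  36.5] turn [-0.003 -0.002 -0.009]
```

View pics/w2.png

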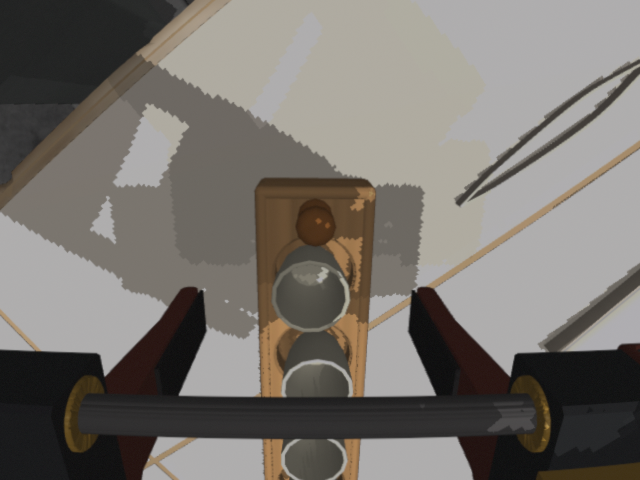

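The rim of crucible 1 is at (311,296), between the fingertips (205 and 410, midpoint 307). That is well centred, so I go down and grip.

```bash
python3 -m jog '{"delta_rot":[[0,0,0],[0,0,0],[0,0,0],[0,0,0],[0,0,0]],"translation":[[0.4,2,25],[0.4,2,36.5],[0.4,2,36.5],[0.4,2,36.5],[0.4,2,36.5]],"hand":[1,1,1,-1,-1]}'; python3 -m jog '{"delta_rot":[[0,0,0],[0,0,0],[0,0,0],[0,0,0],[0,0,0]],"translation":[[0,0,0],[0,0,0],[0,0,0],[0,0,0],[0,0,0]],"hand":[-1,-1,-1,-1,-1]}'
python3 -c "
from h import *
need([535.4,-303,120],2.277)"
```

```text
t: 3.0
ee_pos: [477.9, 210.2, 35.5]
orientation: [0.989, 2.98, 0.002]
ft_force: [0.2, -0.1, 0.3]
width: 75.1
t: 3.5
ee_pos: [477.1, 210.1, 34.4]
orientation: [-0.989, -2.982, 0.0]
ft_force: [0.5, -1.1, -0.3]
width: 35.9
t 3.5 pos [477.1 210.1  34.4] w 35.9 F [ 0.5 -1.1 -0.3] shift [-353.4 -376.5  -85.5] turn [-0.    -0.     0.224]
```

```bash
python3 -m jog '{"delta_rot":[[0,0,0],[0,0,0],[0,0,0],[0,0,0],[0,0,0]],"translation":[[0,0,0],[0,0,-20],[0,0,-60],[0,0,-110],[-35,-35,-115]],"hand":[-1,-1,-1,-1,-1]}'
python3 -c "
from h import *
need([535.4,-303,140],2.277)"
```

```text
t: 4.0
ee_pos: [488.0, 165.3, 154.8]
orientation: [0.979, 2.977, 0.011]
ft_force: [2.0, -0.4, -0.7]
width: 35.1
t 4.0 pos [488.  165.3 154.8] w 35.1 F [ 2.  -0.4 -0.7] shift [-316.  -348.9   13.3] turn [0.01  0.005 0.229]
```

```bash
python3 -m jog '{"delta_rot":[[0,0,0],[0,0,0],[0,0,0],[0,0,0],[0,0,0]],"translation":[[-30,-34,0],[-60,-68,0],[-90,-102,0],[-120,-136,0],[-150,-170,0]],"hand":[-1,-1,-1,-1,-1]}'; python3 -m jog '{"delta_rot":[[0,0,0.05],[0,0,0.11],[0,0,0.17],[0,0,0.22],[0,0,0.225]],"translation":[[-30,-32,0],[-60,-64,0],[-90,-96,0],[-120,-128,0],[-145,-156,0]],"hand":[-1,-1,-1,-1,-1]}'
python3 -c "
from h import *
need([535.4,-303,140],2.277)"
```

```text
t: 4.5
ee_pos: [502.7, -66.6, 149.5]
orientation: [0.989, 2.982, 0.0]
ft_force: [0.0, 0.5, 0.4]
width: 35.0
t: 5.0
ee_pos: [525.8, -278.9, 149.3]
orientation: [1.321, 2.85, -0.0]
ft_force: [0.6, -0.2, -0.2]
width: 35.1
t 5.0 pos [ 525.8 -278.9  149.3] w 35.1 F [ 0.6 -0.2 -0.2] shift [-24.6  -8.3   9.3] turn [ 0.     0.    -0.003]
```

```bash
python3 -m jog '{"delta_rot":[[0,0,0],[0,0,0],[0,0,0],[0,0,0],[0,0,0]],"translation":[[-24.6,-8.3,9],[-24.6,-8.3,9],[-24.6,-8.3,9],[-24.6,-8.3,9],[-24.6,-8.3,9]],"hand":[-1,-1,-1,-1,-1]}' >/dev/null
python3 -c "
from h import *
need([535.4,-303,140],2.277)
c=optics.calibration('wrist');np.save('w3.npy',c,allow_pickle=True)
for p in ([535.4,-302,22],[503.2,-265.1,22],[473.2,-228.3,22],[441.9,-192.3,22]): print(proj(c,p).round(1))
cv2.imwrite('pics/w3.png',optics.get_image('wrist')[:,:,::-1])"
```

```text
t 5.5 pos [ 535.4 -299.5  140.6] w 35.2 F [0.9 0.7 0.3] shift [-2.7 -2.3  0.6] turn [-0. -0.  0.]
[304.6 236.6]
[303.7 165.8]
[305.3  90.9]
[304.5  10.3]
```

View pics/w3.png

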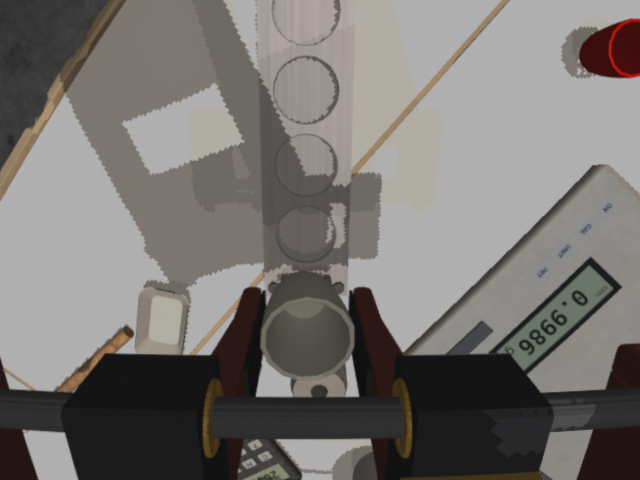

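Wrist view: holes at (306,233), (306,164), (306,90) and (306,12), and the held crucible's rim at (308,331). The holes match the prediction within about 2 mm.

```bash
python3 -c "
from h import *
c=np.load('w3.npy',allow_pickle=True).item(); o=get_obs()
print('rim',at(c,(308,331),o['ee_pos'][2]+24.6),'tcp',o['ee_pos'])
for w in ((306,233),(306,164),(306,90),(306,12)): print(at(c,w,22).round(1))
need([535.5,-302.5,26.5],2.277)"
```

```text
rim [ 531.7631161  -294.77407562  165.31504045] tcp [ 535.51465531 -299.61619829  140.71504045]
[ 534.4 -299.4   22. ]
[ 503.6 -263.2   22. ]
[ 473.2 -227.6   22. ]
[ 443.3 -192.5   22. ]
t 5.55 pos [ 535.5 -299.6  140.7] w 35.0 F [-1.5  0.3 -0.2] shift [ -2.2  -1.9 114.2] turn [ 0. -0.  0.]
```

```bash
python3 -m jog '{"delta_rot":[[0,0,0],[0,0,0],[0,0,0],[0,0,0],[0,0,0]],"translation":[[-3.5,-1.2,30],[-3.5,-1.2,65],[-3.5,-1.2,93],[-3.5,-1.2,93],[-3.5,-1.2,93]],"hand":[-1,-1,-1,-1,-1]}' >/dev/null
python3 -c "
from h import *
need([535.5,-302.5,26.5],2.277)
w=optics.get_image('wrist')[:,:,::-1];s=optics.get_image('side')[:,:,::-1]
s=cv2.resize(s[310:400,300:440],(560,360),interpolation=cv2.INTER_CUBIC)
cv2.imwrite('pics/w4.png',np.hstack([w[120:480,200:420],s]))"
```

```text
t 6.05 pos [ 537.  -303.7   47.8] w 35.0 F [ 0.5  0.  -1. ] shift [ 1.8 -0.4 21.3] turn [-0.    -0.001 -0.001]
```

View pics/w4.png

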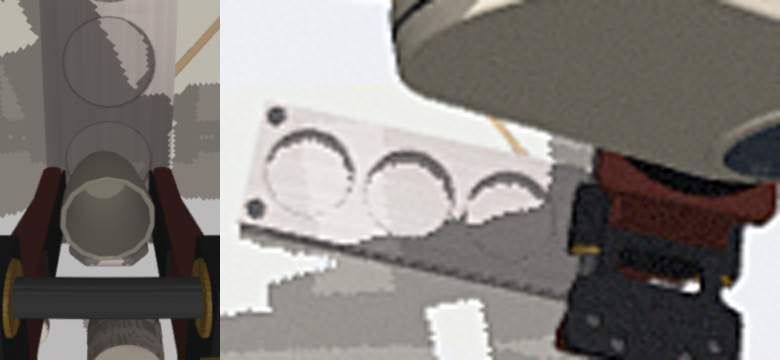

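```bash
python3 -c "
from h import *
c=optics.calibration('wrist'); o=get_obs(); p=o['ee_pos']; x=np.array([np.cos(2.277),np.sin(2.277),0])
h2=at(c,(309,181),22); h1=h2-48*x; print('h1 from h2',h1.round(1),'far arc',at(c,(310,242),22)-20*x, 'tcp',p.round(1))
for d in (0,3,6): print(d,'foot far edge',proj(c,p+x*(d+11)-[0,0,17.4]).round(1),'rim top/bot',proj(c,p+x*(d+18)+[0,0,24.6]).round(1),proj(c,p+x*(d-18)+[0,0,24.6]).round(1))
"
```

```text
h1 from h2 [ 536.  -300.6   22. ] far arc [ 536.8660543  -300.91505114   22.        ] tcp [ 538.1 -304.5   49.2]
0 foot far edge [307.  274.7] rim top/bot [307.2 301.5] [307.2 385.6]
3 foot far edge [307.  268.6] rim top/bot [307.2 293.8] [307.2 379.1]
6 foot far edge [307.  262.4] rim top/bot [307.2 286.1] [307.2 372.5]
```

```bash
python3 -m jog '{"delta_rot":[[0,0,0],[0,0,0],[0,0,0],[0,0,0],[0,0,0]],"translation":[[2,0.5,5],[2,0.5,14],[2,0.5,19],[2,0.5,21],[2,0.5,21]],"hand":[-1,-1,-1,-1,-1]}' 
python3 -c "
from h import *
need([535.5,-302.5,26.5],2.277)"
```

```text
t: 6.65
ee_pos: [535.7, -302.3, 26.3]
orientation: [-1.318, -2.851, -0.0]
ft_force: [-0.9, 1.2, 1.8]
width: 35.0
t 6.65 pos [ 535.7 -302.3   26.3] w 35.0 F [-0.9  1.2  1.8] shift [-0.  -0.3 -0.2] turn [-0.    -0.001 -0.001]
```

```bash
python3 -m jog '{"delta_rot":[[0,0,0],[0,0,0],[0,0,0],[0,0,0],[0,0,0]],"translation":[[0,0,0.5],[0,0,0.5],[0,0,0.5],[0,0,0.5],[0,0,0.5]],"hand":[-1,-1,0.3,0.3,0.3]}' 
python3 -m jog '{"delta_rot":[[0,0,0],[0,0,0],[0,0,0],[0,0,0],[0,0,0]],"translation":[[0,0,0],[0,0,-20],[0,0,-60],[0,0,-105],[20,25,-115]],"hand":[0.4,0.4,0.6,1,1]}' 
python3 -c "
from h import *
cv2.imwrite('pics/w5.png',optics.get_image('wrist')[:,:,::-1])
need([517.5,182,145],2.508)"
```

```text
t: 7.15
ee_pos: [536.0, -302.3, 25.7]
orientation: [-1.318, -2.852, -0.0]
ft_force: [0.0, 0.6, 0.3]
width: 55.2
t: 7.65
ee_pos: [544.7, -274.4, 145.9]
orientation: [1.319, 2.842, -0.002]
ft_force: [0.7, 0.6, 0.4]
width: 82.2
t 7.7 pos [ 544.7 -268.7  145.4] w 85.6 F [-0.1  3.1  0.6] shift [361.2 271.   -0.5] turn [ 0.003  0.005 -0.233]
```

View pics/w5.png

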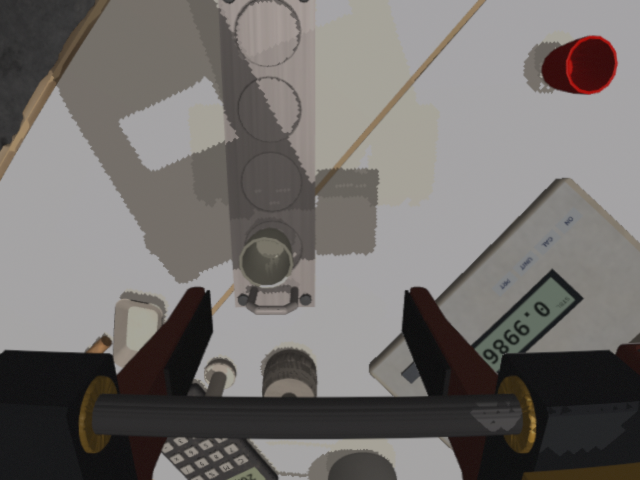

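Crucible 1 is seated upright in the hole next to the loop, rim at (267,261). Next is crucible 2.

```bash
python3 -m jog '{"delta_rot":[[0,0,0],[0,0,0],[0,0,0],[0,0,0],[0,0,0]],"translation":[[40,30,0],[80,60,0],[120,90,0],[160,120,0],[200,150,0]],"hand":[1,1,1,1,1]}' >/dev/null
python3 -m jog '{"delta_rot":[[0,0,-0.05],[0,0,-0.11],[0,0,-0.17],[0,0,-0.23],[0,0,-0.233]],"translation":[[40,30,0],[80,60,0],[120,90,0],[155,116,0],[161,121,0]],"hand":[1,1,1,1,1]}' 
python3 -c "
from h import *
need([516.5,182.3,34],2.508)"
```

```text
t: 8.7
ee_pos: [514.0, 183.6, 140.8]
orientation: [0.969, 2.988, 0.001]
ft_force: [0.8, 0.5, -0.2]
width: 87.9
t 8.7 pos [514.  183.6 140.8] w 87.9 F [ 0.8  0.5 -0.2] shift [ -2.8   0.4 106.8] turn [ 0.001 -0.     0.007]
```

```bash
python3 -m jog '{"delta_rot":[[0,0,0.007],[0,0,0.007],[0,0,0.007],[0,0,0.007],[0,0,0.007]],"translation":[[-2.8,0.4,35],[-2.8,0.4,70],[-2.8,0.4,96],[-2.8,0.4,106],[-2.8,0.4,106]],"hand":[1,1,1,1,1]}' >/dev/null
python3 -m jog '{"delta_rot":[[0,0,0],[0,0,0],[0,0,0],[0,0,0],[0,0,0]],"translation":[[0,0,0],[0,0,0],[0,0,0],[0,0,0],[0,0,0]],"hand":[-1,-1,-1,-1,-1]}'
python3 -m jog '{"delta_rot":[[0,0,0],[0,0,0],[0,0,0],[0,0,0],[0,0,0]],"translation":[[0,0,0],[0,0,0],[0,0,0],[0,0,0],[0,0,-0.5]],"hand":[-1,-1,-1,-1,-1]}'
python3 -c "
from h import *
need([516.5,182.3,34],2.508)
cv2.imwrite('pics/w6.png',optics.get_image('wrist')[:,:,::-1])"
```

```text
t: 9.7
ee_pos: [517.3, 178.5, 35.5]
orientation: [0.988, 2.982, 0.001]
ft_force: [-1.1, -0.7, -0.6]
width: 51.1
t: 10.2
ee_pos: [516.9, 178.4, 35.3]
orientation: [-0.988, -2.982, 0.0]
ft_force: [0.1, -0.0, -0.1]
width: 33.3
t 10.2 pos [516.9 178.4  35.3] w 33.3 F [ 0.1 -0.  -0.1] shift [2.7 2.9 1.3] turn [-0.    -0.    -0.006]
```

View pics/w6.png

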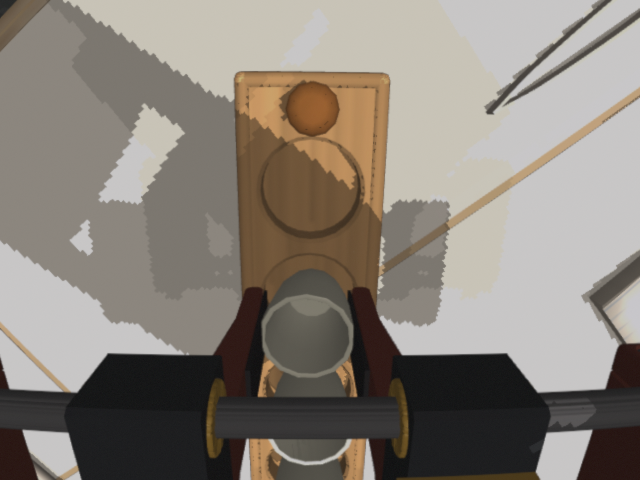

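```bash
python3 -m jog '{"delta_rot":[[0,0,0],[0,0,0],[0,0,0],[0,0,0],[0,0,0]],"translation":[[0,0,0],[0,0,-20],[0,0,-60],[0,0,-105],[-20,-20,-112]],"hand":[-1,-1,-1,-1,-1]}'
python3 -c "
from h import *
need([503.5,-265.5,140],2.277)
w=optics.get_image('wrist')[:,:,::-1][100:400,200:420];s=optics.get_image('side')[:,:,::-1]
s=cv2.resize(s[110:230,180:320],(466,400),interpolation=cv2.INTER_CUBIC)
cv2.imwrite('pics/w7.png',np.hstack([cv2.resize(w,(293,400)),s]))"
```

```text
t: 10.75
ee_pos: [523.9, 152.7, 152.2]
orientation: [0.982, 2.977, 0.008]
ft_force: [0.2, 0.1, -0.5]
width: 33.5
t 10.75 pos [523.9 152.7 152.2] w 33.5 F [ 0.2  0.1 -0.5] shift [-232.3 -348.4   10.9] turn [0.007 0.004 0.228]
```

View pics/w7.png

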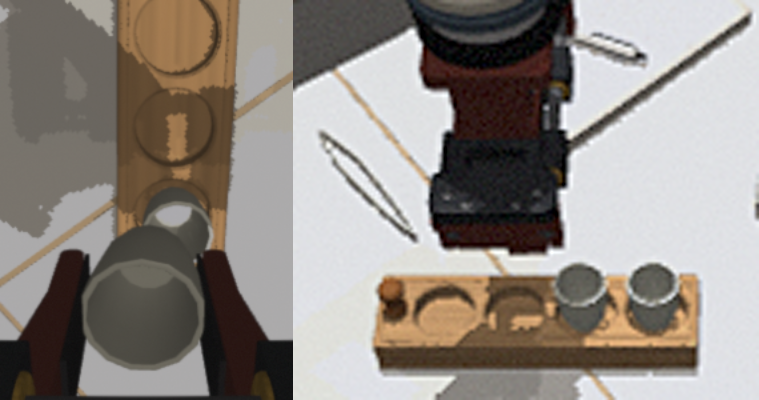

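```bash
python3 -m jog '{"delta_rot":[[0,0,0],[0,0,0],[0,0,0],[0,0,0],[0,0,0]],"translation":[[-25,-38,2],[-50,-76,4],[-75,-114,6],[-100,-152,8],[-125,-190,10]],"hand":[-1,-1,-1,-1,-1]}'>/dev/null; python3 -m jog '{"delta_rot":[[0,0,0.05],[0,0,0.11],[0,0,0.17],[0,0,0.22],[0,0,0.228]],"translation":[[-25,-38,0],[-50,-76,0],[-75,-114,0],[-95,-144,0],[-107,-158,0]],"hand":[-1,-1,-1,-1,-1]}' >/dev/null
python3 -c "
from h import *
need([505.8,-267.3,48],2.277)"
```

```text
t 11.85 pos [ 498.6 -269.4  136.4] w 33.7 F [ 0.9 -0.6 -0.4] shift [-3.1  6.8 88.4] turn [-0.001 -0.001 -0.007]
```

```bash
python3 -m jog '{"delta_rot":[[0,0,-0.005],[0,0,-0.005],[0,0,-0.005],[0,0,-0.005],[0,0,-0.005]],"translation":[[-3,6.5,0],[-3,6.5,35],[-3,6.5,70],[-3,6.5,88],[-3,6.5,88]],"hand":[-1,-1,-1,-1,-1]}'>/dev/null; python3 -m jog '{"delta_rot":[[0,0,0],[0,0,0]],"translation":[[0,0,0],[0,0,0]],"hand":[-1,-1]}' >/dev/null
python3 -c "
from h import *
need([505.8,-267.3,27.5],2.277)
c=optics.calibration('wrist'); p=get_obs()['ee_pos']; x=np.array([np.cos(2.277),np.sin(2.277),0])
for d in (0,3,6): print(d,'foot far edge',proj(c,p+x*(d+11)-[0,0,18.3]).round(1),'rim top/bot',proj(c,p+x*(d+18)+[0,0,23.7]).round(1),proj(c,p+x*(d-18)+[0,0,23.7]).round(1))
h=np.array([503.9,-265,22]); print('hole',proj(c,h),'far',proj(c,h+20*x),'next',proj(c,h+48*x))
w=optics.get_image('wrist')[:,:,::-1][100:400,180:440]
cv2.imwrite('pics/w8.png',cv2.resize(w,None,fx=2,fy=2))"
```

```text
t 12.55 pos [ 507.4 -265.    50.5] w 33.5 F [ 0.3 -0.2 -1. ] shift [-0.7 -2.8 23. ] turn [0.001 0.002 0.003]
0 foot far edge [307.2 274. ] rim top/bot [307.4 300.2] [307.1 384. ]
3 foot far edge [307.2 267.9] rim top/bot [307.5 292.6] [307.1 377.6]
6 foot far edge [307.2 261.7] rim top/bot [307.5 284.9] [307.1 371. ]
hole [301.49022807 282.54933614] far [301.46517863 243.61153396] next [301.44306741 184.98036903]
```

View pics/w8.png

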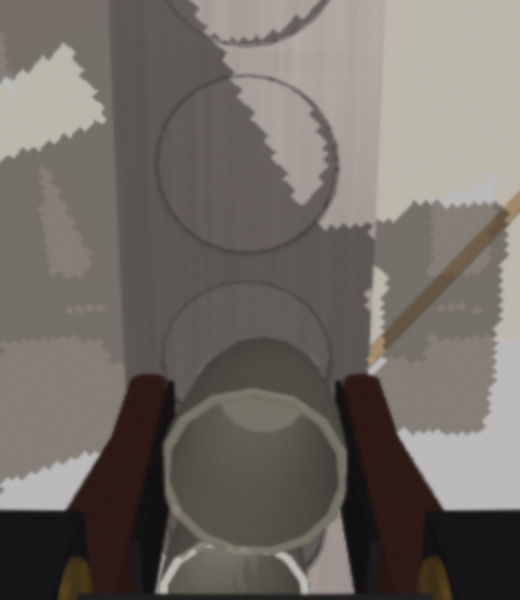

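Hole 3 is at (303,181), hole 2's far arc is at row 240, and the held rim is centred at (307,335). A correction of about −2.3 mm in tool y is needed before lowering.

```bash
python3 -m jog '{"delta_rot":[[0,0,0],[0,0,0],[0,0,0],[0,0,0],[0,0,0]],"translation":[[0.5,-2.3,0],[0.5,-2.3,9],[0.5,-2.3,17],[0.5,-2.3,22],[0.5,-2.3,22.5]],"hand":[-1,-1,-1,-1,-1]}' 
python3 -m jog '{"delta_rot":[[0,0,0],[0,0,0]],"translation":[[0,0,0],[0,0,0]],"hand":[-1,-1]}'
```

```text
t: 13.1
ee_pos: [504.3, -266.4, 26.6]
orientation: [-1.314, -2.853, -0.0]
ft_force: [-0.9, 1.5, 7.5]
width: 33.6
t: 13.3
ee_pos: [504.1, -266.4, 26.6]
orientation: [-1.314, -2.853, -0.0]
ft_force: [-0.5, 1.1, 3.5]
width: 33.2
```

```bash
python3 -m jog '{"delta_rot":[[0,0,0],[0,0,0],[0,0,0],[0,0,0],[0,0,0]],"translation":[[0,0,0],[0,0,0],[0,0,0],[0,0,0],[0,0,0]],"hand":[0.3,0.3,0.3,0.4,0.4]}' >/dev/null
python3 -m jog '{"delta_rot":[[0,0,0],[0,0,0],[0,0,0],[0,0,0],[0,0,0]],"translation":[[0,0,-15],[0,0,-50],[0,0,-90],[0,0,-118],[0,0,-118]],"hand":[0.6,1,1,1,1]}' 
python3 -c "
from h import *
cv2.imwrite('pics/w9.png',optics.get_image('wrist')[:,:,::-1])
need([552,154.7,145],2.508)"
```

```text
t: 14.3
ee_pos: [506.8, -267.9, 150.1]
orientation: [1.31, 2.846, -0.001]
ft_force: [0.7, -0.7, 0.4]
width: 87.5
t 14.35 pos [ 505.6 -267.2  147.8] w 87.9 F [-0.1  0.1 -0.4] shift [290.4 309.6   2. ] turn [ 0.001  0.005 -0.229]
```

View pics/w9.png

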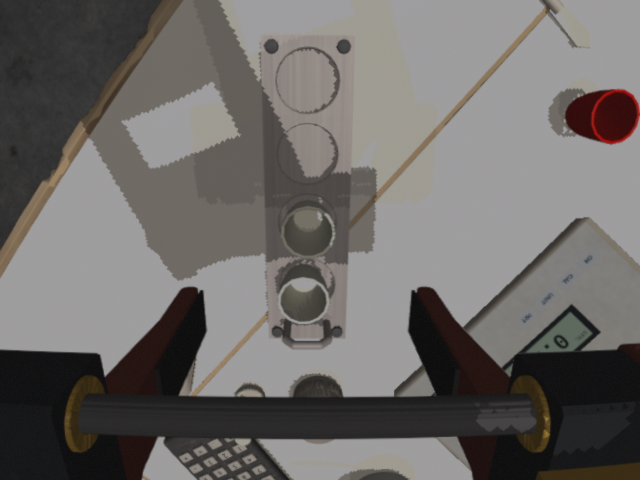

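Crucibles 1 and 2 are seated at (303,299) and (308,230). Twelve pictures viewed so far. Next is crucible 3.

```bash
python3 -m jog '{"delta_rot":[[0,0,0],[0,0,0],[0,0,0],[0,0,0],[0,0,0]],"translation":[[33,36,0],[66,72,0],[99,108,0],[132,144,0],[165,180,0]],"hand":[1,1,1,1,1]}' >/dev/null
python3 -m jog '{"delta_rot":[[0,0,-0.05],[0,0,-0.11],[0,0,-0.17],[0,0,-0.22],[0,0,-0.229]],"translation":[[33,36,0],[66,72,0],[99,108,0],[122,129,2],[125,130,2]],"hand":[1,1,1,1,1]}' >/dev/null
python3 -m jog '{"delta_rot":[[0,0,0],[0,0,0]],"translation":[[0,0,0],[0,0,0]],"hand":[1,1]}'
python3 -c "
from h import *
need([552,154.2,34],2.508)"
```

```text
t: 15.55
ee_pos: [550.5, 154.3, 142.3]
orientation: [-0.98, -2.983, 0.002]
ft_force: [0.5, -0.6, -0.3]
width: 87.6
t 15.55 pos [550.5 154.3 142.3] w 87.6 F [ 0.5 -0.6 -0.3] shift [ -1.4   1.  108.3] turn [-0.001 -0.001 -0.001]
```

```bash
python3 -m jog '{"delta_rot":[[0,0,0],[0,0,0],[0,0,0],[0,0,0],[0,0,0]],"translation":[[-2.3,-0.2,35],[-2.3,-0.2,70],[-2.3,-0.2,98],[-2.3,-0.2,108],[-2.3,-0.2,108]],"hand":[1,1,1,1,1]}' >/dev/null
python3 -m jog '{"delta_rot":[[0,0,0],[0,0,0],[0,0,0],[0,0,0],[0,0,0]],"translation":[[0,0,0],[0,0,0],[0,0,0],[0,0,0],[0,0,0]],"hand":[1,-1,-1,-1,-1]}' >/dev/null
python3 -m jog '{"delta_rot":[[0,0,0],[0,0,0],[0,0,0],[0,0,0],[0,0,0]],"translation":[[0,0,0],[0,0,0],[0,0,0],[0,0,0],[0,0,0]],"hand":[-1,-1,-1,-1,-1]}'
python3 -m jog '{"delta_rot":[[0,0,0],[0,0,0],[0,0,0],[0,0,0],[0,0,0]],"translation":[[0,0,-20],[0,0,-60],[0,0,-100],[0,0,-115],[0,0,-115]],"hand":[-1,-1,-1,-1,-1]}'
python3 -c "
from h import *
need([475,-230.5,140],2.277)"
```

```text
t: 17.05
ee_pos: [552.8, 153.8, 34.9]
orientation: [-0.979, -2.985, 0.0]
ft_force: [-0.3, 0.2, 0.9]
width: 34.5
t: 17.55
ee_pos: [554.4, 154.3, 152.1]
orientation: [0.978, 2.981, 0.004]
ft_force: [0.2, 0.0, -0.2]
width: 35.1
t 17.55 pos [554.4 154.3 152.1] w 35.1 F [ 0.2  0.  -0.2] shift [-163.9 -357.1   11.2] turn [0.004 0.002 0.231]
```

```bash
python3 -m jog '{"delta_rot":[[0,0,0],[0,0,0],[0,0,0],[0,0,0],[0,0,0]],"translation":[[-20,-44,2],[-40,-88,4],[-60,-132,6],[-80,-176,8],[-100,-220,10]],"hand":[-1,-1,-1,-1,-1]}'>/dev/null; python3 -m jog '{"delta_rot":[[0,0,0.06],[0,0,0.12],[0,0,0.18],[0,0,0.231],[0,0,0.231]],"translation":[[-20,-42,0],[-40,-84,0],[-58,-122,0],[-63,-137,0],[-63,-137,0]],"hand":[-1,-1,-1,-1,-1]}' >/dev/null
python3 -m jog '{"delta_rot":[[0,0,0.0],[0,0,0]],"translation":[[0,0,0],[0,0,0]],"hand":[-1,-1]}'
python3 -c "
from h import *
need([473.9,-229.6,48],2.277)"
```

```text
t: 18.75
ee_pos: [472.7, -228.7, 139.3]
orientation: [-1.313, -2.853, -0.0]
ft_force: [-0.2, 0.4, -0.5]
width: 34.7
t 18.75 pos [ 472.7 -228.7  139.3] w 34.7 F [-0.2  0.4 -0.5] shift [-1.5  0.3 91.3] turn [-0.    -0.001  0.002]
```

```bash
python3 -m jog '{"delta_rot":[[0,0,0],[0,0,0],[0,0,0],[0,0,0],[0,0,0]],"translation":[[-1.5,0.3,30],[-1.5,0.3,65],[-1.5,0.3,91],[-1.5,0.3,91],[-1.5,0.3,91]],"hand":[-1,-1,-1,-1,-1]}'>/dev/null; python3 -m jog '{"delta_rot":[[0,0,0],[0,0,0]],"translation":[[0,0,0],[0,0,0]],"hand":[-1,-1]}' >/dev/null
python3 -c "
from h import *
need([473.9,-229.6,27],2.277)
c=optics.calibration('wrist'); p=get_obs()['ee_pos']; x=np.array([np.cos(2.277),np.sin(2.277),0])
for d in (0,3): print(d,'foot far edge',proj(c,p+x*(d+11)-[0,0,17.9]).round(1),'rim top/bot',proj(c,p+x*(d+18)+[0,0,24]).round(1),proj(c,p+x*(d-18)+[0,0,24]).round(1))
h=np.array([472.6,-228.1,22]); print('hole',proj(c,h),'far',proj(c,h+20*x),'next',proj(c,h+48*x))
w=optics.get_image('wrist')[:,:,::-1][100:400,180:440]
cv2.imwrite('pics/w10.png',cv2.resize(w,None,fx=2,fy=2))"
```

```text
t 19.45 pos [ 475.1 -231.5   50.4] w 34.7 F [ 0.6  0.6 -0.6] shift [ 2.3  0.3 23.4] turn [0.001 0.002 0.   ]
0 foot far edge [307.  274.2] rim top/bot [307.2 300.6] [307.1 384.4]
3 foot far edge [307.  268.1] rim top/bot [307.3 292.9] [307.2 378. ]
hole [307.52385194 278.92680495] far [307.57842324 239.7454542 ] next [307.65869061 180.75305592]
```

View pics/w10.png

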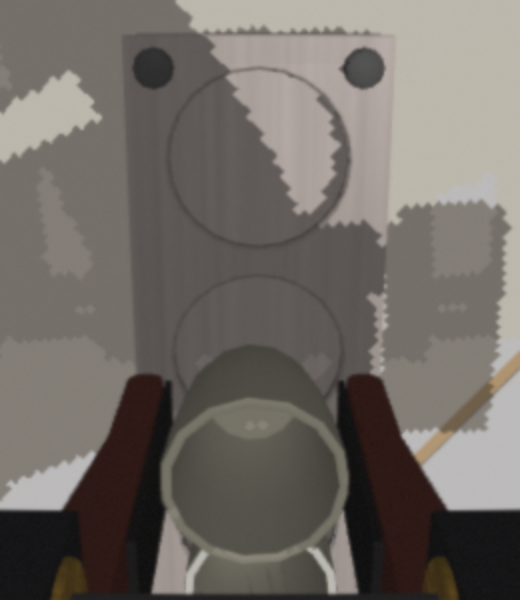

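Hole 4 is at (309,178), hole 3's far arc is at row 237, and the held rim is centred at (307,340). The correction is about +3.5 mm in x and +1 mm in y, then lower.

```bash
python3 -m jog '{"delta_rot":[[0,0,0],[0,0,0],[0,0,0],[0,0,0],[0,0,0]],"translation":[[3.5,1,0],[3.5,1,9],[3.5,1,17],[3.5,1,22],[3.5,1,22.5]],"hand":[-1,-1,-1,-1,-1]}' >/dev/null
python3 -m jog '{"delta_rot":[[0,0,0],[0,0,0]],"translation":[[0,0,0],[0,0,0]],"hand":[-1,-1]}'
```

```text
t: 20.2
ee_pos: [472.2, -228.0, 26.2]
orientation: [-1.316, -2.852, 0.0]
ft_force: [-2.1, 0.2, 6.4]
width: 34.7
```

Contact at the expected height, so release and lift.

```bash
python3 -m jog '{"delta_rot":[[0,0,0],[0,0,0],[0,0,0],[0,0,0],[0,0,0]],"translation":[[0,0,0],[0,0,0],[0,0,0],[0,0,0],[0,0,0]],"hand":[0.3,0.3,0.3,0.4,0.4]}' >/dev/null
python3 -m jog '{"delta_rot":[[0,0,0],[0,0,0],[0,0,0],[0,0,0],[0,0,0]],"translation":[[0,0,-15],[0,0,-50],[0,0,-90],[0,0,-118],[0,0,-118]],"hand":[0.6,1,1,1,1]}' 
python3 -c "
from h import *
cv2.imwrite('pics/w11.png',optics.get_image('wrist')[:,:,::-1])
need([590.5,125,145],2.508)"
```

```text
t: 21.2
ee_pos: [475.0, -229.2, 149.3]
orientation: [1.313, 2.845, -0.0]
ft_force: [0.4, 0.4, -0.1]
width: 87.7
t 21.25 pos [ 473.9 -228.6  147.2] w 87.5 F [-1.5 -0.4 -0.4] shift [193.4 318.2   1.9] turn [ 0.001  0.005 -0.231]
```

```bash
python3 -m jog '{"delta_rot":[[0,0,0],[0,0,0],[0,0,0],[0,0,0],[0,0,0]],"translation":[[25,42,0],[50,84,0],[75,126,0],[100,168,0],[125,210,0]],"hand":[1,1,1,1,1]}' >/dev/null
python3 -m jog '{"delta_rot":[[0,0,-0.06],[0,0,-0.12],[0,0,-0.18],[0,0,-0.231],[0,0,-0.231]],"translation":[[25,42,0],[50,84,0],[66,106,0],[68,108,2],[68,108,2]],"hand":[1,1,1,1,1]}' >/dev/null
python3 -m jog '{"delta_rot":[[0,0,0],[0,0,0]],"translation":[[0,0,0],[0,0,0]],"hand":[1,1]}'
python3 -c "
from h import *
need([591,124.5,34],2.508)"
```

```text
t: 22.45
ee_pos: [588.8, 124.4, 142.0]
orientation: [-0.982, -2.983, 0.001]
ft_force: [0.4, 0.7, -0.2]
width: 88.0
t 22.45 pos [588.8 124.4 142. ] w 88.0 F [ 0.4  0.7 -0.2] shift [ -1.8   1.5 108. ] turn [-0.001 -0.001 -0.002]
```

```bash
python3 -m jog '{"delta_rot":[[0,0,0],[0,0,0],[0,0,0],[0,0,0],[0,0,0]],"translation":[[-1.8,1,35],[-1.8,1,70],[-1.8,1,98],[-1.8,1,108],[-1.8,1,108]],"hand":[1,1,1,1,1]}' >/dev/null
python3 -m jog '{"delta_rot":[[0,0,0],[0,0,0],[0,0,0],[0,0,0],[0,0,0]],"translation":[[0,0,0],[0,0,0],[0,0,0],[0,0,0],[0,0,0]],"hand":[1,-1,-1,-1,-1]}' >/dev/null
python3 -m jog '{"delta_rot":[[0,0,0],[0,0,0],[0,0,0],[0,0,0],[0,0,0]],"translation":[[0,0,0],[0,0,0],[0,0,0],[0,0,0],[0,0,0]],"hand":[-1,-1,-1,-1,-1]}'
python3 -m jog '{"delta_rot":[[0,0,0],[0,0,0],[0,0,0],[0,0,0],[0,0,0]],"translation":[[0,0,-20],[0,0,-60],[0,0,-100],[0,0,-115],[0,0,-115]],"hand":[-1,-1,-1,-1,-1]}'
python3 -c "
from h import *
need([443,-194.5,140],2.277)"
```

```text
t: 23.95
ee_pos: [591.3, 125.0, 34.4]
orientation: [-0.979, -2.985, 0.0]
ft_force: [0.1, -0.7, 0.3]
width: 33.7
t: 24.45
ee_pos: [592.8, 125.3, 151.6]
orientation: [0.978, 2.981, 0.004]
ft_force: [-0.7, -0.7, -1.4]
width: 33.6
t 24.45 pos [592.8 125.3 151.6] w 33.6 F [-0.7 -0.7 -1.4] shift [ -68.6 -346.4   10.6] turn [0.004 0.003 0.231]
```

```bash
python3 -m jog '{"delta_rot":[[0,0,0],[0,0,0],[0,0,0],[0,0,0],[0,0,0]],"translation":[[-9,-46,2],[-18,-92,4],[-27,-138,6],[-36,-184,8],[-45,-230,10]],"hand":[-1,-1,-1,-1,-1]}'>/dev/null; python3 -m jog '{"delta_rot":[[0,0,0.06],[0,0,0.12],[0,0,0.18],[0,0,0.231],[0,0,0.231]],"translation":[[-9,-45,0],[-18,-85,0],[-23,-110,0],[-23,-115,0],[-23,-115,0]],"hand":[-1,-1,-1,-1,-1]}' >/dev/null
python3 -m jog '{"delta_rot":[[0,0,0.0],[0,0,0]],"translation":[[0,0,0],[0,0,0]],"hand":[-1,-1]}'
python3 -c "
from h import *
need([442.5,-193,48],2.277)"
```

```text
t: 25.65
ee_pos: [441.7, -192.6, 138.7]
orientation: [-1.313, -2.852, -0.0]
ft_force: [-0.5, 0.7, -0.2]
width: 33.7
t 25.65 pos [ 441.7 -192.6  138.7] w 33.7 F [-0.5  0.7 -0.2] shift [-1.   0.4 90.7] turn [-0.    -0.001  0.002]
```

```bash
python3 -m jog '{"delta_rot":[[0,0,0],[0,0,0],[0,0,0],[0,0,0],[0,0,0]],"translation":[[0,0.4,30],[0,0.4,65],[0,0.4,90],[0,0.4,90],[0,0.4,90]],"hand":[-1,-1,-1,-1,-1]}'>/dev/null; python3 -m jog '{"delta_rot":[[0,0,0],[0,0,0]],"translation":[[0,0,0],[0,0,0]],"hand":[-1,-1]}' >/dev/null
python3 -c "
from h import *
need([442.5,-193,27],2.277)
c=optics.calibration('wrist'); p=get_obs()['ee_pos']; x=np.array([np.cos(2.277),np.sin(2.277),0])
for d in (0,3): print(d,'foot far edge',proj(c,p+x*(d+11)-[0,0,17.4]).round(1),'rim top/bot',proj(c,p+x*(d+18)+[0,0,24.6]).round(1),proj(c,p+x*(d-18)+[0,0,24.6]).round(1))
h=np.array([441.4,-191.6,22]); print('hole',proj(c,h),'far',proj(c,h+20*x))
w=optics.get_image('wrist')[:,:,::-1][100:400,180:440]
cv2.imwrite('pics/w12.png',cv2.resize(w,None,fx=2,fy=2))"
```

```text
t 26.35 pos [ 443.1 -193.3   50.7] w 33.7 F [-0.1  0.2 -0.3] shift [ 0.7 -0.3 23.7] turn [0.001 0.002 0.   ]
0 foot far edge [307.  274.6] rim top/bot [307.2 301.3] [307.1 385.4]
3 foot far edge [307.  268.5] rim top/bot [307.2 293.7] [307.1 378.9]
hole [306.55422179 281.99902073] far [306.57282941 243.08326169]
```

View pics/w12.png

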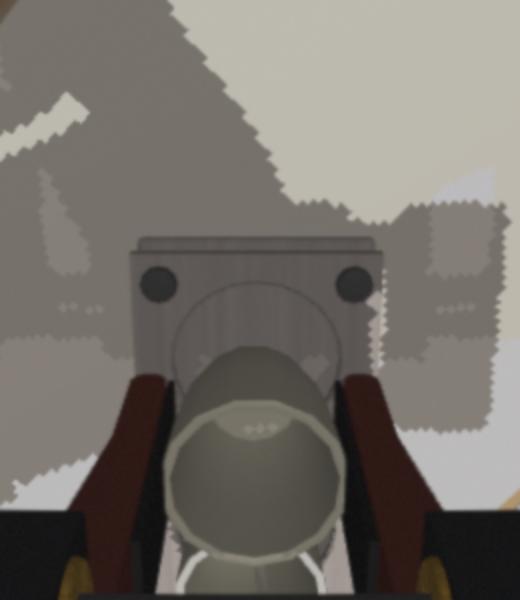

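Hole 4's far arc is at row 241 and the held rim is centred at (307,341). The correction is about +1.9 mm in x and +0.4 mm in y, then lower.

```bash
python3 -m jog '{"delta_rot":[[0,0,0],[0,0,0],[0,0,0],[0,0,0],[0,0,0]],"translation":[[1.9,0.4,0],[1.9,0.4,9],[1.9,0.4,17],[1.9,0.4,22],[1.9,0.4,23]],"hand":[-1,-1,-1,-1,-1]}' >/dev/null
python3 -m jog '{"delta_rot":[[0,0,0],[0,0,0]],"translation":[[0,0,0],[0,0,0]],"hand":[-1,-1]}'
```

```text
t: 27.1
ee_pos: [440.9, -191.3, 26.2]
orientation: [-1.316, -2.852, 0.0]
ft_force: [-2.2, 1.1, 6.2]
width: 33.2
```

```bash
python3 -m jog '{"delta_rot":[[0,0,0],[0,0,0],[0,0,0],[0,0,0],[0,0,0]],"translation":[[0,0,0],[0,0,0],[0,0,0],[0,0,0],[0,0,0]],"hand":[0.3,0.3,0.3,0.4,0.4]}' >/dev/null
python3 -m jog '{"delta_rot":[[0,0,0],[0,0,0],[0,0,0],[0,0,0],[0,0,0]],"translation":[[0,0,-15],[0,0,-50],[0,0,-90],[0,0,-130],[0,0,-130]],"hand":[0.6,1,1,1,1]}'  >/dev/null
python3 -m jog '{"delta_rot":[[0,0,0],[0,0,0],[0,0,0],[0,0,0],[0,0,0]],"translation":[[36,32,0],[72,64,0],[108,96,0],[144,128,0],[152,130,0]],"hand":[1,1,1,1,1]}' 
python3 -c "
from h import *
t=optics.get_image('top')[:,:,::-1];s=optics.get_image('side')[:,:,::-1]
f=lambda im,x,y,w,h:cv2.resize(im[y:y+h,x:x+w],(400,300),interpolation=cv2.INTER_CUBIC)
cv2.imwrite('pics/fin.png',np.vstack([np.hstack([f(t,392,225,120,90),f(s,300,315,130,98)]),np.hstack([f(t,140,140,300,225),f(s,170,130,240,180)])]))"
```

```text
t: 28.6
ee_pos: [441.0, 12.3, 155.7]
orientation: [-1.31, -2.854, -0.0]
ft_force: [0.2, -0.2, 0.1]
width: 87.7
```

View pics/fin.png

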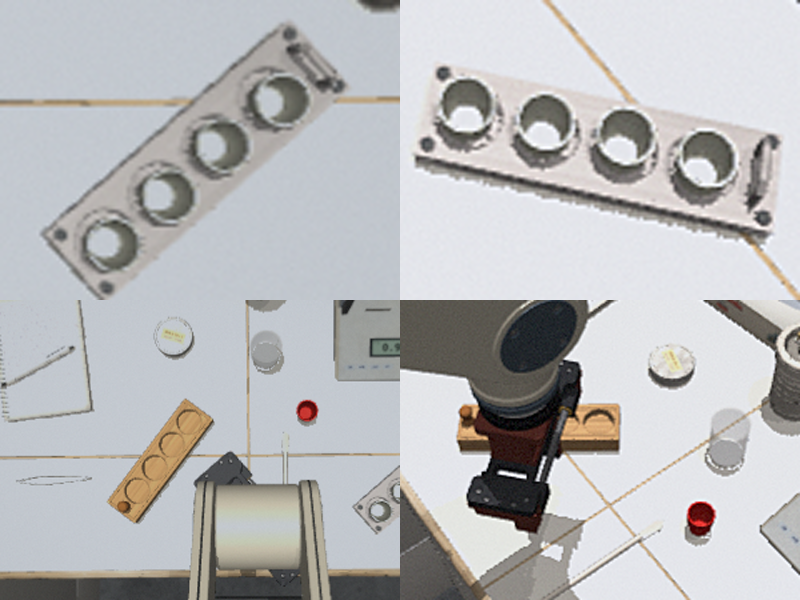

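All four cups are upright in the holes, the block is empty, and the beaker, spatula, tweezers and red cup are in place. One numeric check on rim heights, then hand in.

```bash
python3 -c "
from h import *
ct,cs=optics.calibration('top'),optics.calibration('side')
T=np.array([(280,98),(220,145),(165,190),(110,243)])*.3+[392,225]
S=np.array([(306,158),(223,138),(146,122),(67,105)])*np.array([130/400,98/300])+[300,315]
for a,b in zip(T,S): print(tri(ct,a,cs,b))
print(ctrl.close_job())"
```

```text
(array([ 534.27754405, -302.88979468,   43.98517333]), np.float64(0.40680568372117804))
(array([ 503.94534867, -263.91900096,   41.15128576]), np.float64(0.24522383997989824))
(array([ 474.6121517 , -228.10560196,   37.5398706 ]), np.float64(0.328655986802626))
(array([ 441.40894924, -191.32477826,   40.93162566]), np.float64(1.9073864267256153))
the job is handed in; nothing more can be done
None
```

I moved the four crucibles one at a time from the block to the carrier, in order. The one nearest the knob is in the hole nearest the pull loop, and so on to the far end. I handed the job in at about 29 s, with the gripper open and clear of everything.

**Placement:** the final top and side pictures show all four upright in their holes and the block empty. Their rims measured within about 2 mm of the hole centres sideways.

**Seating:** the tool ended at the expected height for all four. For crucibles 2 to 4 the wrist felt the floor contact (about 6–8 N). For crucible 1 it read under 2 N, which is close to noise.

**Bystanders:** the beaker, spatula, tweezers and red cup look unmoved in the final pictures. I judged this by eye and did not measure it.

**Checks that disagreed:**
- **Rim heights:** from my pixel readings they came out at 38–44 mm. The text implies 51 mm for a seated crucible. The same readings put the carrier deck up to 6 mm low and the block's rims up to 5 mm high, so I put the gap down to reading error. A crucible that was not seated would have read higher, not lower.
- **Wrist camera:** it placed the crucibles about 4–5 mm off the top view, so I aligned each crucible to its hole in the wrist picture before lowering.
- **Finger opening:** it read 33–34 mm on crucibles 2 and 4, against 35 mm on the others. The grips held.

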